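# Hang the splash door back on the tray tower

### The arm

A 6-joint arm with a two-finger parallel gripper is mounted at the origin on the work surface. World frame = base frame: x ahead of the robot, y to its left, z up, the work surface at z = 0. Lengths are in m, angles in degrees, forces in N, time in s.
With the tool pointing down it reaches from about 0.325 to 0.85 m from the base axis. Payload 15.5 kg.
Tool frame: the origin (TCP) lies midway between the tips of the shut fingers; the grasp point (between the pads) lies 19 mm behind it; z points along the fingers, y is the line along which they close (so a half turn about z gives the same grasp; the last joint's range is limited). The gripper opens to 91 mm and grips with 3 to 60 N. Pads are 32 mm wide; open, the fingers measure 118 mm over their backs; the gripper's body (76 mm by 178 mm) begins 60 mm behind the grasp point.
Start: joints at [-71.133, 28.281, 77.091, -0, 74.628, -5.472], TCP at [0.258, -0.569, 0.214] pointing down, gripper open.
Joint ranges: [-166.48, 166.48], [-47.26, 123.95], [12.59, 153.08], [-70.14, 250.14], [6.76, 159.57], [-176.63, 176.63]. Speed limits (degrees/s): [108.29, 108.29, 147.25, 172.46, 172.46, 172.46].

### API

Orientations are given as a 3x3 rotation matrix whose columns are the frame's x, y, z axes.
In Python, from bench import ctrl gives the robot as it stands. The module is installed in compiled form; this text tells all that it offers. Calls block until the motion is done:
- ctrl.goto(position, orientation): joint-space move of the TCP to a pose.
- ctrl.move_l(position, vel=0.15, ori=None, contact_N=None): straight line of the TCP; ori=None keeps the orientation; vel is the mean speed in m/s. With contact_N (N) it stops when the force on the tool has changed by that much, and returns True; else False.
- ctrl.movej(angles): joint-space move.
- ctrl.command_gripper(opening): opening from 0.0 (shut) to 1.0 (fully open); the grip force is fixed at half the most; returns when the fingers have stopped.
- ctrl.sleep(seconds).
- ctrl.ik(position, orientation): joint angles nearest the present ones, or None.
- ctrl.read_camera(name): name is "scene" or "top" or "wrist"; returns the picture (400x640x3 uint8, blue, green, red); there is no depth.
- ctrl.camera_params(name): a dict with "fx", "fy", "cx", "cy" (pixels), "pose" (4x4, takes a point from camera to world coordinates); the wrist camera has in their place "T_tool_cam" (4x4, takes a point from camera to tool coordinates, whose origin is the TCP and whose axes are the flange's). Camera axes: x right, y up, looking along -z (the intrinsics and any distortion apply to the point x, -y, -z); pixel columns grow to the right and rows downward; lengths in m; the calibration is good to about 2 mm. A picture is of the moment at which its call begins: read the wrist's pose just before it. camera_params takes no time and is no camera call.
A pose or a line that the arm cannot do raises ctrl.MotionError and nothing moves.
- ctrl.sign_off(): hands the job in; it is judged then, once.
Readings, each from a call of its own:
- ctrl.current_t(): time.
- ctrl.current_q(): joint angles.
- ctrl.current_dq(): joint speeds.
- ctrl.current_effort(): joint torques, N m.
- ctrl.current_tool_pos(): TCP position.
- ctrl.current_eef_rot(): TCP orientation.
- ctrl.current_contact_force(): force on the tool from outside, world axes, zero at the start.
- ctrl.current_wrist_torque(): the same for the moment, N m.
- ctrl.current_grip_width(): opening from 0.0 (shut) to 1.0 (fully open).
- ctrl.current_grasp_force(): force on a finger pad.
Only numpy, scipy, OpenCV 4.12 (cv2) and the standard library are available. Lean on these libraries where they do the work, as an engineer would, in place of code of your own. Each camera call takes 0.05 s, during which the arm holds its last target. There are 200 camera calls.

### The job

Hang the lift-off splash door back on the tray tower: take the taller red leaf with the two hinge knuckles out of the drying rack, lower both knuckles together all the way down onto the two upright pins of the tower's post, and let go so that it hangs upright. Leave the short plain leaf without knuckles standing in the rack.

Things in the scene. Friction and masses are not known exactly. Their poses are not given: they have to be found in the camera images.
- door (a point): Centre of the grip tab on the splash door, the taller loose red leaf upright in a rack slot. x across thickness, y along width, z up. Tab: 14 mm thick (x), 36 wide (y), 30 high, over the centre of mass; pinch it from above across x. Past the leaf's -y edge stick out two ring knuckles, 30 mm outside, 20 bore, 20 high, on one upright axis at y = -82 mm, x = 0; undersides 45 and 145 mm below this point
- panel (a point): Centre of the same tab on the other red leaf, in the next slot 80 mm away: no knuckles, only 80 mm high, stays; its tab's top is 118 mm above the ledge, so carry the door clear over it. Door leaf (160 g): 10 mm thick, 120 wide (y -54 to +66 mm from point door), 150 high, its foot 165 mm below point door. The fixed white rack's slots hold the lowest 40 mm with about 1 mm play each side
- pin_up (a point): Foot of the upper fixed steel pin, on its axis, where the knuckle's underside rests on the bracket. Pin: 24 mm high, 14 diameter, its upper 16 mm tapering to a 4 mm tip. The bracket (10 mm thick, 30 mm round end) juts along +y of this frame from a post 33 mm behind (150 mm high) beside the tower of three red trays (160 x 200 x 148 mm) at -y
- pin_low (a point): Foot of the lower pin, same pin and bracket and axes, 100 mm straight below the upper (35 mm above the ledge). Free room is on the +y side: bring the door in level from there, knuckles leading, its y along this y, the undersides above the pin tips and the lower knuckle under the upper bracket, then lower it 24 mm or more. Once hung it swings freely

How it is judged:
By the outcome, as a careful person would: the job done as asked, in the order asked, and still so for the second after the job is handed in, with the robot touching nothing.
It also fails if it takes over 40 s, if anything falls off the work surface, if the arm or the gripper's body presses on something with over 40 N, if the wrist force passes 120 N, or if a joint passes its speed limit or range.

## Working session

There is one attempt and no reset: what is moved stays moved. The work goes in short steps, each a Python script; the robot and the scene stay as the last script left them, time stands still between calls to the robot, and variables do not carry over. Pictures are saved under pics/ and viewed, at most 10 in all, crops included, and the job is handed in when it is done.

```bash
mkdir -p pics; python3 - <<'E'
from bench import ctrl
import cv2,numpy as np
np.set_printoptions(precision=4,suppress=True)
for n in ("scene","top"):
    im=ctrl.read_camera(n); cv2.imwrite(f"pics/{n}0.png",im)
for n in ("scene","top","wrist"): print(n,ctrl.camera_params(n))
print(ctrl.current_tool_pos(),ctrl.current_eef_rot(),ctrl.current_t())
E
```

```text
scene {'fx': 367.27379280877955, 'fy': 367.27379280877955, 'cx': 323.53192727430854, 'cy': 202.27986886187992, 'pose': array([[ 0.364 , -0.7096,  0.6033,  0.9241],
       [ 0.9313,  0.266 , -0.249 , -0.1058],
       [ 0.0162,  0.6525,  0.7576,  0.6351],
       [ 0.    ,  0.    ,  0.    ,  1.    ]])}
top {'fx': 376.78314257872285, 'fy': 376.78314257872285, 'cx': 319.16868541735107, 'cy': 199.74301566247283, 'pose': array([[ 0.0158,  0.9818, -0.1892,  0.3994],
       [-0.9999,  0.0163,  0.0015,  0.0773],
       [ 0.0046,  0.1892,  0.9819,  0.8944],
       [ 0.    ,  0.    ,  0.    ,  1.    ]])}
wrist {'fx': 318.6908026935979, 'fy': 318.6908026935979, 'cx': 316.11953376436503, 'cy': 207.16136066077644, 'T_tool_cam': array([[-0.0001,  0.9701,  0.2428,  0.0689],
       [ 1.    ,  0.0001,  0.0002,  0.0007],
       [ 0.0002,  0.2428, -0.9701, -0.1716],
       [ 0.    ,  0.    ,  0.    ,  1.    ]])}
[ 0.2575 -0.5691  0.2134] [[ 0.9111  0.4121 -0.0003]
 [ 0.4121 -0.9111  0.0011]
 [ 0.0001 -0.0011 -1.    ]] 0.1
```

View pics/scene0.png

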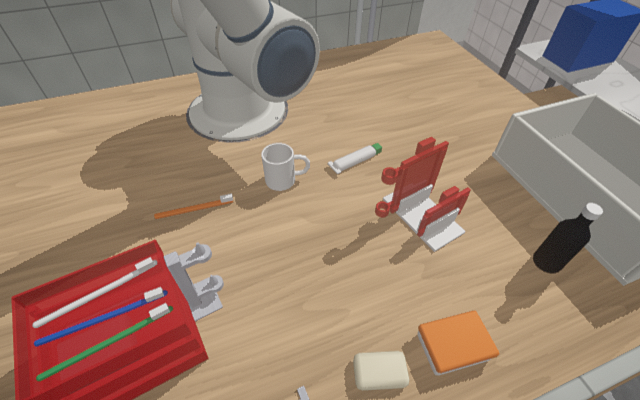

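View pics/top0.png

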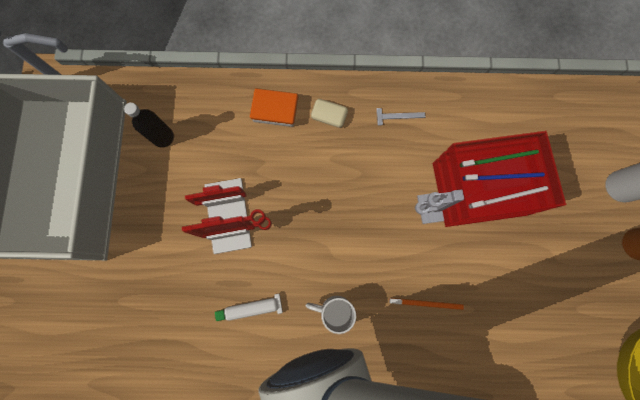

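Scene shows the door (knuckles near (389,176) and (382,209)), with the panel in front of it at (445,205), and the pin post at about (195,275). Top shows the door's knuckle at about (260,220), the panel at (215,195) and the pins at about (440,203). I'll enlarge these areas.

```bash
python3 - <<'E'
import cv2,numpy as np
s=cv2.imread("pics/scene0.png");t=cv2.imread("pics/top0.png")
def c(im,x,y,w,h,k): return cv2.resize(im[y:y+h,x:x+w],(w*k,h*k),interpolation=cv2.INTER_CUBIC)
m=np.vstack([np.hstack([c(s,370,130,100,75,4),c(s,150,230,100,75,4)]),np.hstack([c(t,175,175,100,75,4),c(t,400,170,100,75,4)])])
cv2.imwrite("pics/m.png",m)
E
```

```text
(no output)
```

View pics/m.png

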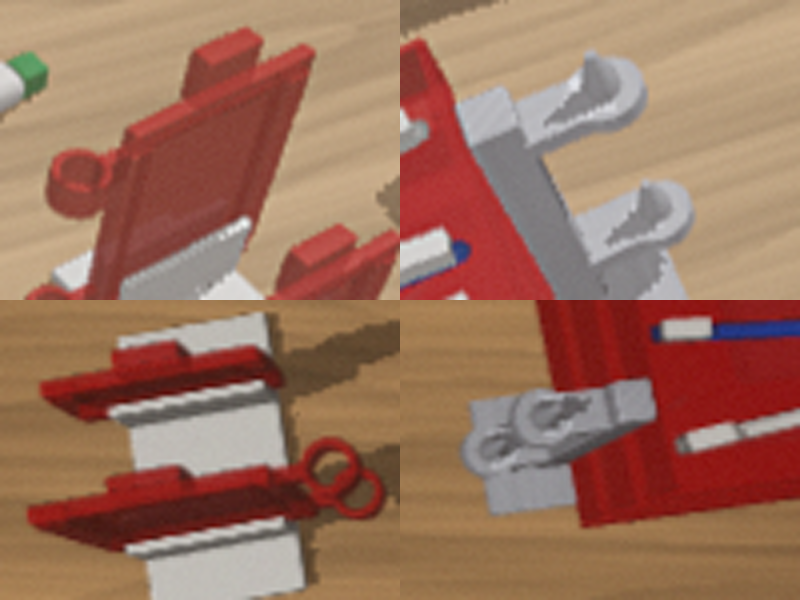

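```bash
cat > h.py <<'E'
from bench import ctrl
import cv2,numpy as np
from scipy.optimize import least_squares
np.set_printoptions(precision=4,suppress=True)
def proj(P,cam,pose=None):
    p=ctrl.camera_params(cam); T=p["pose"] if pose is None else pose
    q=(np.asarray(P,float)-T[:3,3])@T[:3,:3]
    return np.c_[p["cx"]+p["fx"]*q[:,0]/-q[:,2],p["cy"]+p["fy"]*q[:,1]/q[:,2]]
def place(v,P):
    c,s=np.cos(v[3]),np.sin(v[3]); return np.asarray(P)@np.array([[c,-s,0],[s,c,0],[0,0,1]]).T+v[:3]
def wpose():
    T=np.eye(4);T[:3,:3]=ctrl.current_eef_rot();T[:3,3]=ctrl.current_tool_pos()
    return T@ctrl.camera_params("wrist")["T_tool_cam"]
def fit(obs,v0):
    # obs: list of (cam,pose,model pts,pixels)
    f=lambda v:np.concatenate([(proj(place(v,P),c,T)-np.array(px)).ravel() for c,T,P,px in obs])
    r=least_squares(f,v0,loss="soft_l1",f_scale=1.5); print("fit",r.x[:3],"yaw",np.degrees(r.x[3]),"\nres",r.fun.round(1)); return r.x
def down(yaw): # tool down, tool y (closing) along world angle yaw
    c,s=np.cos(yaw),np.sin(yaw); y=np.array([c,s,0]); z=np.array([0,0,-1.]); return np.c_[np.cross(y,z),y,z]
E
python3 - <<'E'
from h import *
KU,KL=(0,-.082,-.025),(0,-.082,-.125)
A,B=(0,.066,-.015),(0,-.054,-.015); TT=(0,0,.015)
d=fit([("scene",None,[KU,KL,TT,A,B],[(389.5,172.5),(382,206),(426.7,141.5),(447.5,142.5),(402.5,163)]),
 ("top",None,[KU,KL,A],[(258.2,216.2),(264.5,223.2),(182.5,227)])],[.4,.3,.165,0])
print(d[2])
p=fit([("scene",None,[(0,0,.024),(0,0,-.076)],[(197.5,243.7),(213.7,275.7)]),
 ("top",None,[(0,0,0),(0,0,-.1),(0,-.043,.01)],[(438.7,198),(423,207.5),(458.2,195)])],[.45,-.25,.135,0])
T=wpose(); cv2.imwrite("pics/w0.png",ctrl.read_camera("wrist"))
print(proj(place(p,[(0,0,0),(0,0,-.1)]),"wrist",T))
E
```

```text
fit [0.4938 0.2798 0.171 ] yaw 10.073447051106621 
res [-0.4 -0.3 -0.1  0.1 -0.1  0.2  0.3 -0.  -0.9  0.2 -0.6 -0.1 -0.  -0.6
 -0.5  0.2]
0.17103185436901525
fit [ 0.5532 -0.1639  0.1331] yaw 7.197683135822653 
res [-0.5 -0.2 -2.8  0.  -3.1  0.2 -0.6 -0.9 -0.3  0. ]
[[-191.988  -648.8609]
 [   3.3683 -350.6359]]
```

```bash
python3 - <<'E'
from h import *
R=down(np.radians(7+180)); print(ctrl.ik([.543,-.083,.32],R),ctrl.ik([.494,.28,.33],R))
ctrl.goto([.543,-.083,.32],R)
T=wpose(); im=ctrl.read_camera("wrist"); np.save("wp1.npy",T); cv2.imwrite("pics/w1.png",im)
print(proj(place([.5532,-.1639,.135,np.radians(7)],[(0,0,0),(0,0,.024),(0,0,-.1),(0,-.033,.015)]),"wrist",T),ctrl.current_t())
E
```

```text
[-14.9195  17.039   78.5137  -0.      84.4473 158.0805] [  23.5198   18.3541   75.0289   -0.       86.617  -163.4802]
[[316.7227 115.2104]
 [316.7721 114.3245]
 [316.5732 117.8923]
 [316.7612  80.4939]] 2.725
```

View pics/w1.png

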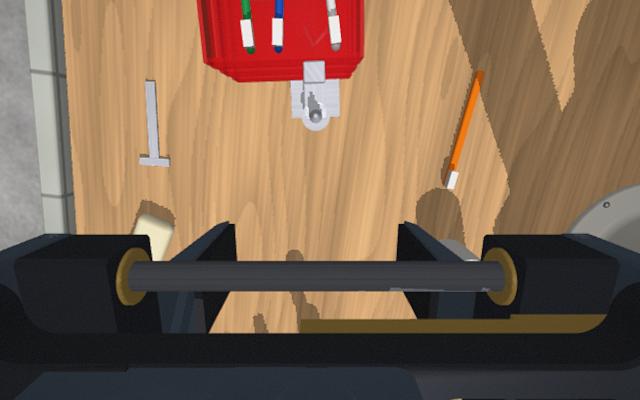

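Wrist view: upper pin tip about (316,117), post top about (314,72). Keeping this hand orientation would need a J6 wrap between the rack and the pins, so I'll use the half-turned one. I'll take the mirrored view of the pins and a matching view of the door.

```bash
python3 - <<'E'
from h import *
y=np.radians(7); u=np.array([-np.sin(y),np.cos(y),0]); R=down(y)
pin=np.array([.5532,-.1639,.32]); ctrl.goto(pin-.082*u,R)
T2=wpose(); i2=ctrl.read_camera("wrist"); np.save("wp2.npy",T2); cv2.imwrite("pics/w2.png",i2)
y=np.radians(10); u=np.array([-np.sin(y),np.cos(y),0])
k=np.array([.4938,.2798,.36])-.082*u; ctrl.goto(k-.065*u,down(y))
T3=wpose(); i3=ctrl.read_camera("wrist"); np.save("wp3.npy",T3); cv2.imwrite("pics/w3.png",i3)
i1=cv2.imread("pics/w1.png")
def c(im,x,y,w,h,k): return cv2.resize(im[y:y+h,x:x+w],(w*k,h*k),interpolation=cv2.INTER_CUBIC)
m=np.hstack([np.vstack([c(i1,280,55,66,90,4),c(i2,280,55,66,60,4)]),c(i3,216,0,200,225,2)[:,:,:]]) if 0 else None
a=np.vstack([c(i1,275,55,75,72,4),c(i2,275,75,75,72,4)]); b=c(i3,195,0,245,288,2)
cv2.imwrite("pics/m2.png",np.hstack([a,b]))
print(proj([[.5532,-.1639,.159]],"wrist",T2),ctrl.current_t())
E
```

```text
[[315.0409 112.7643]] 7.225
```

View pics/m2.png

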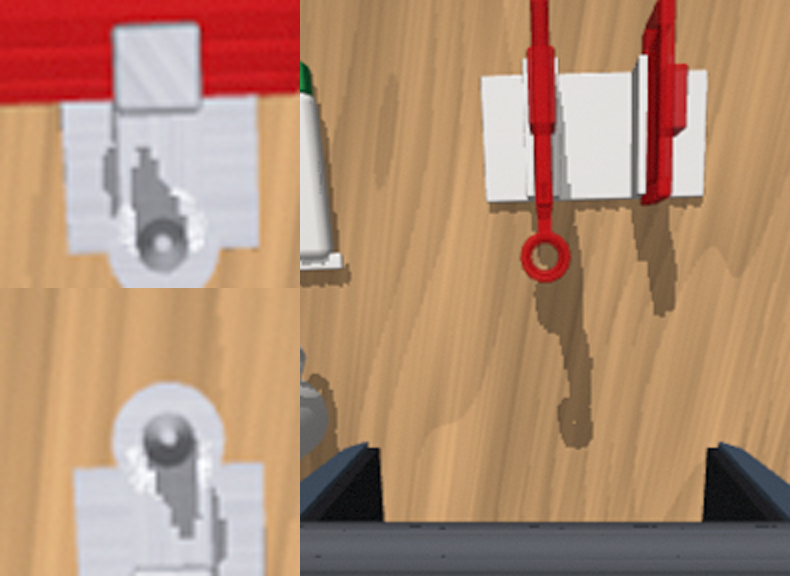

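View 1: pin tip (315.1,115.4), post top centre (313.9,71.6). View 2: tip (316.6,111.6). Door view: upper knuckle centre (317.3,128.5), leaf top line from about (316.8,100) to (315,2). Now compute positions.

```bash
cat >> h.py <<'E'
def unproj(px,z,cam,pose=None):
    p=ctrl.camera_params(cam); T=p["pose"] if pose is None else pose
    d=T[:3,:3]@np.array([(px[0]-p["cx"])/p["fx"],-(px[1]-p["cy"])/p["fy"],-1]); return T[:3,3]+d*(z-T[2,3])/d[2]
E
python3 - <<'E'
from h import *
T1,T2,T3=[np.load(f"wp{i}.npy") for i in (1,2,3)]
a=unproj((315.1,115.4),.159,"wrist",T1);b=unproj((316.6,111.6),.159,"wrist",T2);s=unproj((313.9,71.6),.150,"wrist",T1)
print("pin",a,b,"post",s,np.linalg.norm((a-s)[:2]),"yaw",np.degrees(np.arctan2(-(a-s)[0],(a-s)[1])))
k=unproj((317.3,128.5),.148,"wrist",T3);l1=unproj((316.8,100),.158,"wrist",T3);l2=unproj((315,2.5),.158,"wrist",T3)
y=np.arctan2(-(l2-l1)[0],(l2-l1)[1]);print("knuckle",k,"yaw",np.degrees(y))
for yy in (10,10.5,11):
  t=np.radians(yy); print(yy,k+.082*np.array([-np.sin(t),np.cos(t),0]))
print("scene knuckle",unproj((389.5,172.5),.148,"scene"),"top",unproj((258.2,216.2),.148,"top"))
print("scene tip",unproj((197.5,243.7),.159,"scene"),unproj((213.7,275.7),.059,"scene"))
E
```

```text
pin [ 0.5547 -0.1627  0.159 ] [ 0.5546 -0.1626  0.159 ] post [ 0.5611 -0.2046  0.15  ] 0.0423782399528218 yaw 8.597423042777526
knuckle [0.5105 0.2    0.148 ] yaw 11.083316186467844
10 [0.4963 0.2807 0.148 ]
10.5 [0.4956 0.2806 0.148 ]
11 [0.4949 0.2805 0.148 ]
scene knuckle [0.5108 0.1981 0.148 ] top [0.5077 0.1975 0.148 ]
scene tip [ 0.5553 -0.1631  0.159 ] [ 0.5561 -0.1592  0.059 ]
```

```bash
python3 - <<'E'
from h import *
yd=np.radians(10.8); R=down(yd); g=np.array([.4952,.2805,.154])
ctrl.move_l(g+[0,0,.06],vel=.2,ori=R)
print(ctrl.move_l(g,vel=.1,contact_N=10),ctrl.current_tool_pos())
ctrl.command_gripper(0.0); print("w",ctrl.current_grip_width(),ctrl.current_grasp_force(),ctrl.current_contact_force(),ctrl.current_wrist_torque())
if ctrl.current_grip_width()>.1:
    f0=ctrl.current_contact_force(); print(ctrl.move_l(g+[0,0,.05],vel=.1,contact_N=20)); print(ctrl.current_contact_force()-f0)
    ctrl.move_l(g+[0,0,.15],vel=.2)
    print("w",ctrl.current_grip_width(),ctrl.current_contact_force(),ctrl.current_wrist_torque(),ctrl.current_t())
    cv2.imwrite("pics/s4.png",ctrl.read_camera("scene")); cv2.imwrite("pics/t4.png",ctrl.read_camera("top"))
E
```

```text
False [0.4956 0.2806 0.1546]
w 0.15408891579133074 29.97343361377716 [-2.2082 -1.0796  0.0119] [-0.1668  0.3136  0.11  ]
False
[ 2.0793  1.6066 -2.4436]
w 0.1488747275869277 [-0.0487 -0.14   -1.8182] [ 0.0178 -0.1193 -0.0342] 11.625
```

```bash
python3 - <<'E'
from h import *
y=np.radians(8.6); u=np.array([-np.sin(y),np.cos(y),0]); R=down(y); pin=np.array([.5546,-.1626,0])
tgt=lambda s,U: pin+u*(.082+s)+[0,0,U+.045-.0184]
ctrl.goto(tgt(.10,.27),R)
ctrl.move_l(tgt(.07,.172),vel=.12)
ctrl.sleep(.3)
print(ctrl.current_tool_pos(),tgt(.07,.172),ctrl.current_contact_force(),ctrl.current_t())
d=[*(pin+u*.152)[:2],.172+.045,y]
s=ctrl.read_camera("scene");t=ctrl.read_camera("top")
KU,KL=(0,-.082,-.025),(0,-.082,-.125); P=[KU,KL,(0,.066,-.015),(0,-.054,-.015)]
print(proj(place(d,P),"scene"),proj(place(d,P),"top"))
def c(im,x,y,w,h,k): return cv2.resize(im[y:y+h,x:x+w],(w*k,h*k),interpolation=cv2.INTER_CUBIC)
cv2.imwrite("pics/s5.png",s);cv2.imwrite("pics/t5.png",t)
cv2.imwrite("pics/m5.png",np.hstack([c(s,160,180,130,150,3),c(t,340,140,130,150,3)]))
E
```

```text
[ 0.532  -0.0122  0.199 ] [ 0.5319 -0.0123  0.1986] [ 0.7287 -0.1126 -1.0727] 14.0583
[[236.9643 212.7516]
 [246.2254 248.7413]
 [320.2179 175.2271]
 [252.9824 201.8529]] [[408.3391 196.3471]
 [397.3926 205.4956]
 [331.5752 205.6279]
 [394.9138 197.238 ]]
```

View pics/m5.png

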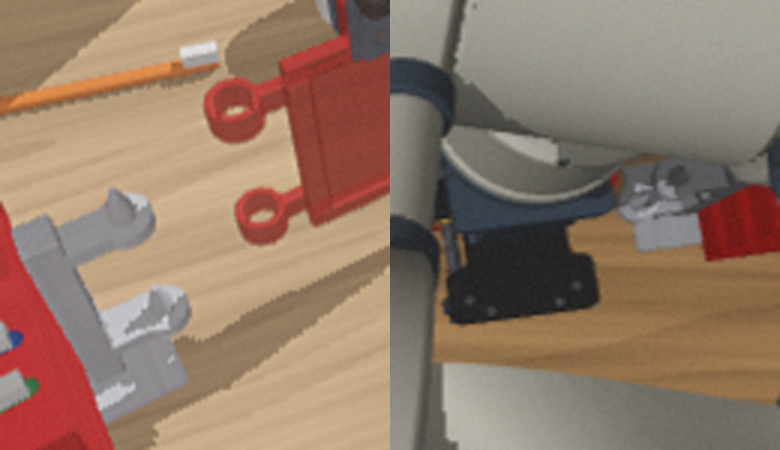

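Scene view: upper knuckle ring at about (238.2,212.6), lower about (247.4,248.4). These are within ~1 px of the prediction, the door hangs upright, and the pin tips are clear. Next I move level above the pins and check alignment.

```bash
python3 - <<'E'
from h import *
y=np.radians(8.6); u=np.array([-np.sin(y),np.cos(y),0]); pin=np.array([.5546,-.1626,0])
tgt=lambda s,U: pin+u*(.082+s)+[0,0,U+.045-.0184]
print(ctrl.move_l(tgt(0,.170),vel=.08,contact_N=8)); ctrl.sleep(.2)
print(ctrl.current_tool_pos()-tgt(0,.17),ctrl.current_contact_force(),ctrl.current_t())
d=[*(pin+u*.082)[:2],.170+.045,y]
s=ctrl.read_camera("scene");t=ctrl.read_camera("top")
KU,KL=(0,-.082,-.025),(0,-.082,-.125); P=[KU,KL]
print(proj(place(d,P),"scene"),proj(place(d,P),"top"))
def c(im,x,y,w,h,k): return cv2.resize(im[y:y+h,x:x+w],(w*k,h*k),interpolation=cv2.INTER_CUBIC)
cv2.imwrite("pics/s6.png",s)
cv2.imwrite("pics/m6.png",np.hstack([c(s,165,205,80,100,5),c(t,400,150,80,100,5)]))
E
```

```text
False
[-0.      0.0004  0.0001] [ 0.1063  0.204  -2.0433] 15.3833
[[192.6562 231.4296]
 [207.6443 266.4188]] [[444.0645 191.7863]
 [428.892  201.4361]]
```

View pics/m6.png

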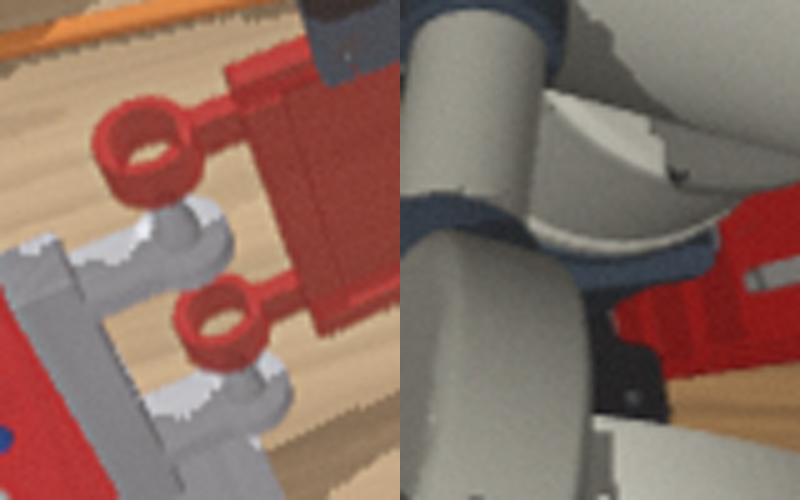

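The rings sit over the pin axis in the scene view: the upper ring's top face is about (193,231.5) against a predicted (192.7,231.4), and the lower about (208.5,266.3) against (207.6,266.4). Lower now, with contact sensing.

```bash
python3 - <<'E'
from h import *
y=np.radians(8.6); u=np.array([-np.sin(y),np.cos(y),0]); pin=np.array([.5546,-.1626,0])
tgt=lambda s,U: pin+u*(.082+s)+[0,0,U+.045-.0184]
for U in (.158,.150,.142,.1375,.132):
    c=ctrl.move_l(tgt(0,U),vel=.03,contact_N=6)
    print(U,c,"U now",ctrl.current_tool_pos()[2]-.0266,ctrl.current_contact_force(),ctrl.current_wrist_torque())
    if c: break
print(ctrl.current_t())
s=ctrl.read_camera("scene")
cv2.imwrite("pics/m7.png",cv2.resize(s[190:310,160:320],None,fx=5,fy=5,interpolation=cv2.INTER_CUBIC))
E
```

```text
0.158 False U now 0.15785713279227775 [ 0.326  -0.2099 -1.1076] [-0.0303 -0.1636  0.0321]
0.15 False U now 0.14981049222730697 [-0.9319  0.375  -0.9252] [ 0.0114 -0.1273  0.0299]
0.142 False U now 0.14180533582752408 [ 0.6455  0.0644 -1.2543] [ 0.0013 -0.0657 -0.037 ]
0.1375 False U now 0.1372964755116346 [ 0.3403  0.4674 -0.8303] [-0.0129 -0.1258 -0.0007]
0.132 True U now 0.13354060014159802 [-0.6866  0.6609 -0.8833] [ 0.0096 -0.1251  0.0276]
17.3833
```

View pics/m7.png

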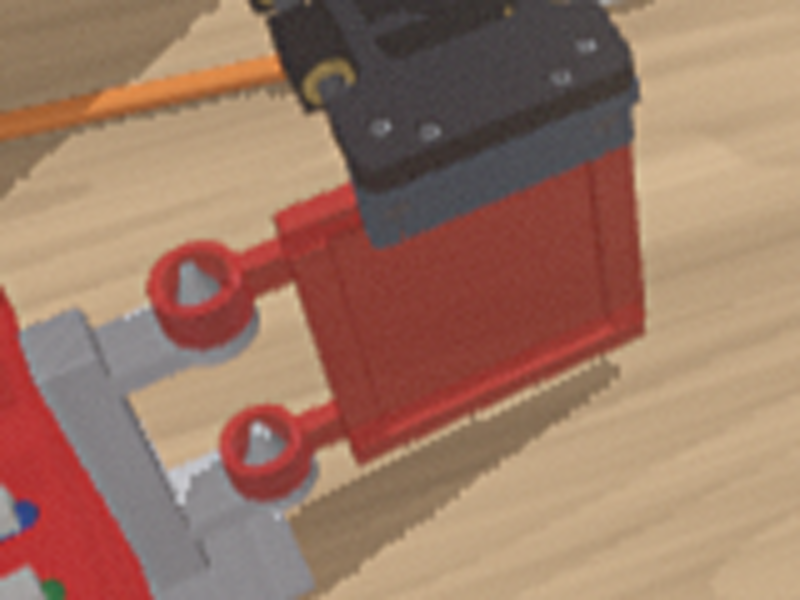

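Both pin tips show inside the bores, at about (198,246) upper and (212,276) lower, and contact came at seating height. I'll confirm the seat, then release and retreat.

```bash
python3 - <<'E'
from h import *
p=ctrl.current_tool_pos(); print(ctrl.move_l(p-[0,0,.004],vel=.01,contact_N=10),ctrl.current_tool_pos()[2]-.0266,ctrl.current_contact_force())
ctrl.command_gripper(0.45); ctrl.sleep(.2); print(ctrl.current_grip_width(),ctrl.current_contact_force())
p=ctrl.current_tool_pos()
ctrl.move_l(p+[0,0,.06],vel=.06,contact_N=8)
ctrl.move_l(p+[0,0,.2],vel=.2); ctrl.sleep(1.0)
print(ctrl.current_contact_force(),ctrl.current_t())
a=ctrl.read_camera("scene"); ctrl.sleep(1.0); b=ctrl.read_camera("scene")
print("diff",np.abs(a.astype(int)-b).max(axis=2)[190:310,160:340].max())
m=np.hstack([cv2.resize(x,None,fx=4,fy=4,interpolation=cv2.INTER_CUBIC) for x in (b[190:315,160:270],b[120:245,380:470])])
cv2.imwrite("pics/m8.png",m)
E
```

```text
True 0.13335140452764999 [-0.7546  0.7056  6.4206]
0.45058955872300344 [-0.3845  0.4284 -0.0626]
[-0.1174 -0.4731 -0.4608] 21.45
diff 11
```

View pics/m8.png

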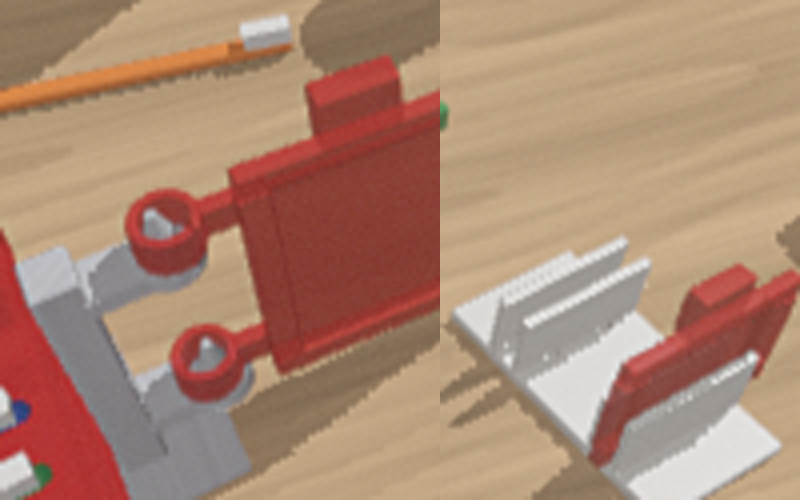

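The door hangs upright, with both knuckles seated on the pins at about (200,246) and (211,280). It is at rest, the panel is still standing in the rack, and the arm is clear.

```bash
python3 -c "
from bench import ctrl
print(ctrl.sign_off())"
```

```text
the job is handed in; nothing more can be done
None
```

The splash door hangs upright with both knuckles seated on the tower's pins, the short panel is still in the rack, and I handed the job in at about 22.5 s with the arm clear.

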